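Change the bracket in the toggle-clamp drilling jig

ROBOT

A 6-joint arm with a two-finger parallel gripper is mounted at the origin on the work surface. World frame = base frame: x ahead of the robot, y to its left, z up, the work surface at z = 0. Lengths are in m, angles in degrees, forces in N, time in s.
With the tool pointing down it reaches from about 0.25 to 0.725 m from the base axis. Payload 9.7 kg.
Tool frame: the origin (TCP) lies at the centre of the arm's flange, where the gripper is bolted on; the fingertips stand bot.tips_ahead ahead of it and the grasp point (between the pads) lies 155 mm ahead of it (bot.tips_ahead is the distance from the TCP to the fingertips, in m); z points along the fingers, y is the line along which they close (so a half turn about z gives the same grasp; the last joint's range is limited). The gripper opens to 85 mm and grips with 20 to 120 N. Pads are 22 mm wide; open, the fingers measure 114 mm over their backs; the gripper's body (76 mm by 85 mm) begins 54 mm behind the grasp point. The pads swing forward as they close: fully open they stand 13 mm farther back than shut.
Start: joints at [-66.463, 4.979, 10.078, 95.1, 0, 90], TCP at [0.22, -0.504, 0.405] pointing down, gripper open.
Joint ranges: [-179.16, 179.16], [-48.56, 103.87], [-65.8, 70.77], [-126.05, 130.52], [-82.76, 87.17], [-180, 180]. Speed limits (degrees/s): [127.2, 127.2, 147.25, 180, 180, 180].

INTERFACE

Orientations are given as [roll, pitch, yaw] about the fixed x, y, z axes, in that order (R = Rz(yaw) Ry(pitch) Rx(roll)).
In Python, from workcell import bot gives the robot as it stands.
- The arm moves only by the tool drive_tool, never from a script. Its argument "plan" is a list of rows, each an object of numbers: "dx", "dy", "dz": the shift along the tool's x, y, z in m; "roll": the turn about the tool's z in rad; "hand": the finger opening in m, from 0 to 0.0854. In form: [{"dx": .., "dy": .., "dz": .., "roll": .., "hand": ..}, ...]. A call has 1 to 20 rows; each row is the pose to reach, as a shift and turn from the pose commanded when the call began, along the tool's axes at that moment; what a row does not reach only later rows make up. A row lasts 1/12 s, in which the tool goes at most 41.7 mm and 7.16 degrees, less where a joint would pass 70% of its speed; a pose out of reach is approached as far as the arm can. A call with a gripper value outside its range is refused whole. The fingers move at their own pace and stop on an object; "force" is the grip in N (left out, the last holds). Time passes only in rows, so rows that repeat a pose let the fingers close. It gives the time, the measured TCP pose, the force and the opening at its end, in the units of the state.
- bot.get_obs(): the state, without advancing time (a new reading comes with each control period).
- bot.camera(name): name is "side" or "top" or "wrist"; returns a dict with "frame" (384x512x3 uint8, red, green, blue), "z_map" (384x512 float32, m along the optical axis (not along the pixel's ray), 0 where there is no reading), "mtx" (3x3 intrinsics, pixels), "R" (3x3) and "t" (3): a world point X has camera coordinates R X + t. Camera axes: x right, y down, z forward; pixel columns grow to the right and rows downward; lengths in m; the calibration is good to about 2 mm. A picture is of the moment at which its call begins.
- bot.job_done(): hands the job in, once; it reports no verdict.
The state is a dict: "time": time; "q": joint angles; "qd": joint speeds; "joint_efforts": joint torques, N m; "ee_pos": TCP position; "tcp_rot": TCP orientation; "wrist_force": force on the tool from outside, world axes, zero at the start; "torque": the same for the moment, N m; "opening": finger opening in m.
Only numpy, scipy, OpenCV 4.12 (cv2) and the standard library are available. Lean on these libraries where they do the work, as an engineer would, in place of code of your own. Each camera call takes 0.05 s, during which the arm holds its last target. There are 200 camera calls.

TASK

Change over the bracket in the blue drilling jig: swing the red-barred clamp handle all the way back to free the finished bracket (bright metal, brass bush) and stand that upright in the free part of the grey tray. Then lay the dark raw bracket flat in the nest the same way round, bare ear under the clamp, and swing the handle upright again over centre until the clamp is locked down on it. Set the brackets down rather than dropping them, and leave the bottle, tool can, tap case, jar and the bracket already in the tray where they stand.

Things in the scene. Friction and masses are not known exactly. Their poses are not given: they have to be found in the camera images.
- jig: blue steel base plate 240 x 100 x 12 mm (its x from -125 to +115 mm) of the drilling jig, bolted down; origin on the table under the plate; its x axis runs from the nest (at x = -60 mm) to the toggle clamp (handle pivot at x = +58 mm), z up. The clamp's side plates stand 58 mm high.
- nest (a point): centre of the nest floor on the jig, 12 mm above the table, axes as the jig's. Low aluminium stops (14 mm tall, with flared tops) leave a 69 x 49 mm space for a bracket's foot; a seated bracket has its origin here and its axes along the jig's, ear (+x) towards the clamp
- nest_ear (a point): where the top of a seated bracket's ear is and the clamp pad presses: 22 mm along the jig's +x and 10 mm above point nest, axes as the jig's
- clamp_hinge (a point): pivot of the clamp handle, 36 mm above the table, axes as the jig's: the handle turns about the y axis
- clamp_bar (a point): middle of the red crossbar at the end of the clamp handle: a round bar 18 mm thick, 90 mm long along the jig's y, on a 10 mm steel rod, 125 mm from the pivot. It can be pinched from above with the fingers closing along the jig's x, some 28 mm to one side of the middle (clear of the rod), and led along its arc: it turns between the pads
- clamp (a joint): clamp handle angle t, rad: 0 = upright, locked; 1.2 = fully open, laid back towards the jig's +x, where it stays. The bar is 125 mm x (sin t, cos t) along the jig's (x, z) from the pivot. Dead centre is at 0.15 (pad presses hardest); beyond it the handle snaps to 0. A few newtons at the bar carry it over either way
- clamp_arm: steel clamp arm, 14 mm wide, 90 mm long, linked to the handle; origin at its own pivot, 16 mm nearer the nest and 16 mm above the handle pivot. Level over the nest when locked, it rises as the handle goes back, and fully open stands just past upright over its pivot, up to 150 mm above the table, clear of the nest
- clamp_pad: black rubber pad, 12 mm across, sprung, under the end of the clamp arm; origin at the centre of its underside (on top of the ear of a clamped bracket)
- finished: finished bracket, bright aluminium with a brass bush in the lug, at first clamped in the nest. Foot 64 x 44 x 10 mm (x, y, z); upright lug on it at x = -27 to +3 mm, 14 mm thick in y (centred), top rounded at z = 44 mm: grip it across y at x = -12 mm, z = 25 to 40 mm. The bare ear lies to +x. Origin: centre of the underside, z up.
- raw: raw bracket, dark steel, no bush, lying upright on the green mat. Foot 64 x 44 x 10 mm (x, y, z); upright lug on it at x = -27 to +3 mm, 14 mm thick in y (centred), top rounded at z = 44 mm: grip it across y at x = -12 mm, z = 25 to 40 mm. The bare ear lies to +x. Origin: centre of the underside, z up.
- raw_ear (a point): top of the raw bracket's ear, at x = 22, y = 0, z = 10 mm in its frame
- earlier: a bracket finished earlier, like the finished one, standing in the tray at its -y end; it stays there. Foot 64 x 44 x 10 mm (x, y, z); upright lug on it at x = -27 to +3 mm, 14 mm thick in y (centred), top rounded at z = 44 mm: grip it across y at x = -12 mm, z = 25 to 40 mm. The bare ear lies to +x. Origin: centre of the underside, z up.
- tray: grey open tray, fixed, 130 x 200 mm (x, y), 30 mm tall, walls 4 mm, floor 4 mm thick; origin at the centre of its underside; the free part is its +y half
- mat: green rubber mat, fixed, 160 x 160 x 6 mm, on which the raw bracket lies; origin at the centre of its underside
- oil_bottle: white plastic oil bottle with a red cap, 54 mm across, 150 mm tall; origin at the centre of its underside
- tool_can: black open can holding a few tools, 66 mm across, 85 mm tall, the tools stand up to 121 mm; origin at the centre of its underside
- tap_case: open orange tap-and-die case, 75 x 140 mm (its x, y), 37 mm tall; origin at the centre of its underside
- jar: amber jar with a yellow lid, 60 mm across, 75 mm tall; origin at the centre of its underside
Mind the look-alikes: they are no part of the job. Leave any pink or turquoise look-alike of the finished alone.

How it is judged (in metres and radians):
On the way, in this order (a step that is already met when the one before it is completed fails the run):
1. the clamp is swung fully open (handle beyond 1.05 rad) with the finished bracket still in the nest (value of joint clamp above 1.05 rad and horizontal distance between finished and nest below 0.01 m), for 0.1 s.
2. the finished bracket stands upright on the tray's floor, released (x of finished in the frame of tray between -0.05 and 0.05 m and y of finished in the frame of tray between -0.085 and 0.085 m and z of finished in the frame of tray below 0.008 m and angle between finished's own z axis and vertical below 0.12 rad and contact force between the fingers and finished below 0.1 N and linear speed of finished below 0.02 m/s), for 0.2 s.
3. the raw bracket lies flat in the nest, ear towards the clamp, released, the clamp still open (horizontal distance between raw and nest below 0.005 m and horizontal distance between raw_ear and nest_ear below 0.006 m and z of raw in the frame of nest between -0.003 and 0.002 m and angle between raw's own z axis and vertical below 0.05 rad and contact force between the fingers and raw below 0.1 N and linear speed of raw below 0.02 m/s and value of joint clamp above 0.8 rad), for 0.2 s.
At the end, for the whole second after the job is handed in: handle past dead centre (under 0.09 rad), pad pressing on the raw bracket, which lies flat in the nest (within 5 mm, ear within 6 mm, tilt under 0.05 rad); finished bracket upright on the tray floor (within 50 mm of its centre in x, 85 mm in y); both released and at rest (all of step 2 and value of joint clamp below 0.09 rad and contact force between clamp_pad and raw above 2 N and horizontal distance between raw and nest below 0.005 m and horizontal distance between raw_ear and nest_ear below 0.006 m and z of raw in the frame of nest between -0.003 and 0.002 m and angle between raw's own z axis and vertical below 0.05 rad and contact force between the fingers and raw below 0.1 N and linear speed of raw below 0.02 m/s); the robot touches nothing.
It fails at once if a bystander (bottle, tool can, tap case, jar or the earlier bracket) is pushed more than 20 mm or tipped (distance of any of oil_bottle, tool_can, tap_case, jar, earlier from where it was at the start of the episode above 0.02 m or angle between any of oil_bottle, tool_can, tap_case, jar, earlier's own z axis and vertical above 0.3 rad).
It fails at once if the finished bracket is dropped (falls free from more than about 30 mm) or thrown (contact force between the fingers and finished below 0.02 N and linear speed of finished above 0.75 m/s).
It fails at once if the raw bracket is dropped (falls free from more than about 30 mm) or thrown (contact force between the fingers and raw below 0.02 N and linear speed of raw above 0.75 m/s).
It also fails if it takes over 72 s, if anything falls off the work surface, if the arm or the gripper's body presses on something with over 40 N, if the wrist force passes 120 N, or if a joint passes its speed limit or range.

## Working session

There is one attempt and no reset: what is moved stays moved. The work goes in short steps, Python scripts to look and compute and a tool call to move; the robot and the scene stay as the last step left them, time stands still between calls to the robot, and variables do not carry over. Pictures are saved under pics/ and viewed, on a budget of 10 in all, crops included, one or two more only if the job needs it, and the job is handed in when it is done.

Besides the shell and the picture viewer there is one more tool, called after "Call:" as name(argument=value, ...) on one line, values as JSON. drive_tool: Moves the arm, as the interface text tells. Its arguments: {"type":"object","properties":{"plan":{"type":"array","items":{"type":"object","properties":{"dx":{"type":"number"},"dy":{"type":"number"},"dz":{"type":"number"},"roll":{"type":"number"},"hand":{"type":"number"}}}},"force":{"type":"number"}},"required":["plan"]}

```bash
ls; mkdir -p pics
cat > h.py <<'E'
import numpy as np,cv2
from workcell import bot
def cloud(c):
    z=c["z_map"].astype(float);v,u=np.mgrid[:z.shape[0],:z.shape[1]]
    P=np.stack([(u-c["mtx"][0,2])/c["mtx"][0,0]*z,(v-c["mtx"][1,2])/c["mtx"][1,1]*z,z],-1)
    W=(P-c["t"])@c["R"]; W[z==0]=np.nan
    return W
def ray(c,u,v,h):
    d=c["R"].T@np.linalg.inv(c["mtx"])@[u,v,1]; o=-c["R"].T@c["t"]
    return o+d*(h-o[2])/d[2]
def save(c,n): cv2.imwrite("pics/"+n,c["frame"][...,::-1])
E
python3 - <<'E'
from h import *
print(bot.get_obs(), bot.tips_ahead)
a=bot.camera("top");b=bot.camera("side")
np.savez("c0.npz",**{k+"_t":a[k] for k in a},**{k+"_s":b[k] for k in b})
save(a,"top0.png");save(b,"side0.png")
for c in(a,b):print(c["mtx"],-c["R"].T@c["t"],(c["z_map"]>0).mean())
E
```

```text
pics
{'time': 0.0, 'q': array([-6.64620290e+01,  5.01095220e+00,  1.00324271e+01,  9.50999882e+01,
        6.63489253e-05,  9.00026020e+01]), 'qd': array([ 0.06745992,  0.01614644, -0.07605632,  0.0410365 ,  0.02550653,
        0.0604075 ]), 'joint_efforts': array([-1.51872533e-03, -5.20391607e+01,  4.64795423e+01,  1.65160076e-02,
       -1.60115428e-04, -3.38986251e-05]), 'ee_pos': array([ 0.21964332, -0.50423065,  0.40396618]), 'tcp_rot': array([-1.79921487e+02, -6.27832524e-05,  2.35353689e+01]), 'wrist_force': array([-0.06324777,  0.77810498,  0.24035471]), 'torque': array([0.03448035, 0.0253962 , 0.00791345]), 'opening': 0.08565327042427141} 0.1734
[[443.81651654   0.         254.8699938 ]
 [  0.         443.81651654 188.64471962]
 [  0.           0.           1.        ]] [ 0.37708994 -0.01193804  1.25730521] 0.9960581461588541
[[490.06297      0.         262.21365469]
 [  0.         490.06297    187.21692175]
 [  0.           0.           1.        ]] [0.10259842 0.93740051 1.18251438] 0.9958546956380209
```

View pics/top0.png

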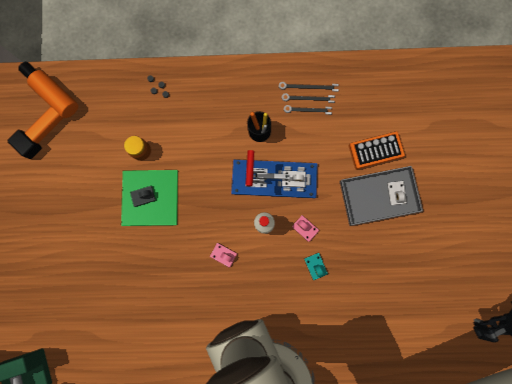

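View pics/side0.png

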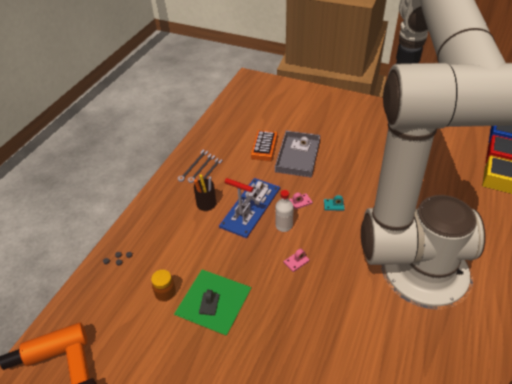

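The top view shows the jig at (275,179), with its x axis pointing image-left (world +y). The red bar is at (250,168), the raw bracket at (143,196) on the mat, and the tray at (381,196) with the earlier bracket at its right end. The bottle stands near the jig at (264,222), the can at (259,125). The pink and turquoise parts are look-alikes.

```bash
cat > m.py <<'E'
from h import *
d=np.load("c0.npz");a={k[:-2]:d[k] for k in d if k.endswith("_t")}
W=cloud(a);hsv=cv2.cvtColor(a["frame"],cv2.COLOR_RGB2HSV).astype(int);H,S,V=hsv[...,0],hsv[...,1],hsv[...,2]
v,u=np.mgrid[:384,:512]
box=lambda x0,y0,x1,y1:(u>=x0)&(u<=x1)&(v>=y0)&(v<=y1)
def rect(n,m):
    P=W[m];r=cv2.minAreaRect((P[:,:2]*1000).astype(np.float32));print(n,m.sum(),np.round(r[0],1),np.round(r[1],1),round(r[2],2),"z",np.round(np.percentile(P[:,2],[5,50,95]),4))
Z=W[...,2]
rect("jig",box(225,150,325,205)&(H>100)&(H<125)&(S>120)&(abs(Z-.012)<.006))
rect("jigall",box(225,150,325,205)&(H>100)&(H<125)&(S>120))
rect("bar",box(235,140,262,195)&((H<6)|(H>174))&(S>120))
rect("mat",box(110,160,190,235)&(H>50)&(H<75)&(S>120))
rect("rawall",box(126,175,165,215)&(S<90)&(Z>.01))
rect("rawfoot",box(126,175,165,215)&(S<90)&(abs(Z-.016)<.006))
rect("rawlug",box(126,175,165,215)&(S<90)&(Z>.04))
rect("tray rim",box(335,165,430,230)&(S<80)&(Z>.02)&(Z<.034))
rect("earlier lug",box(385,175,412,210)&(Z>.04))
rect("earlier foot",box(385,175,412,210)&(Z>.009)&(Z<.02)&(V>140))
rect("finlug+",box(280,165,312,192)&(Z>.035)&(S<90))
for n,b in dict(can=box(240,105,280,145),bottle=box(250,205,280,240),jar=box(120,130,155,165),tap=box(345,125,410,170)).items(): rect(n,b&(Z>.03))
for n,b in dict(jig=box(225,150,325,205),raw=box(120,170,180,225)).items():
    pass
big=cv2.resize(a["frame"][140:240,110:430],None,fx=2.5,fy=2.5,interpolation=cv2.INTER_CUBIC)
hm=cv2.applyColorMap(np.clip(np.nan_to_num(Z[140:240,110:430])*255/.17,0,255).astype(np.uint8),2)
cv2.imwrite("pics/crop.png",np.vstack([big[...,::-1],cv2.resize(hm,None,fx=2.5,fy=2.5,interpolation=0)]))
E
python3 m.py
```

```text
jig 1646 [569.3 -32.6] [237.2  99.2] 85.77 z [0.0074 0.0114 0.0155]
jigall 1704 [566.4 -32.4] [236.1  97.3] 84.6 z [nan nan nan]
bar 229 [573.4  26.1] [13.5 89.2] 80.63 z [nan nan nan]
mat 2685 [518.  314.1] [111.5 211.5] 58.96 z [nan nan nan]
rawall 327 [528.9 342.5] [43.  62.3] 14.68 z [0.0116 0.0161 0.0487]
rawfoot 250 [528.9 342.5] [43.  62.3] 14.68 z [0.0114 0.0151 0.0196]
rawlug 55 [532.3 331.9] [15.1 26.6] 12.92 z [0.0425 0.0468 0.052 ]
tray rim 422 [ 511.6 -326.3] [129.2 201.3] 9.79 z [0.0216 0.0283 0.0327]
earlier lug 55 [ 507.  -374.1] [24.8 16. ] 0.51 z [0.0411 0.0444 0.0497]
earlier foot 219 [ 519.2 -373.3] [63.4 41.9] 4.36 z [0.0103 0.0136 0.0176]
finlug+ 119 [565.6 -80.3] [64.1 16.1] 89.2 z [0.0426 0.0552 0.0626]
can 392 [710.8   7.2] [65.1 63.7] 53.65 z [0.0352 0.0713 0.1131]
bottle 336 [441.7  -0.6] [50.  52.8] 88.75 z [0.0877 0.1038 0.1509]
jar 426 [661.3 350.5] [54.7 55.6] 2.11 z [0.037  0.0726 0.0776]
tap 482 [ 623.5 -325.9] [ 99.2 142.3] 10.15 z [0.0302 0.0327 0.0375]
```

View pics/crop.png

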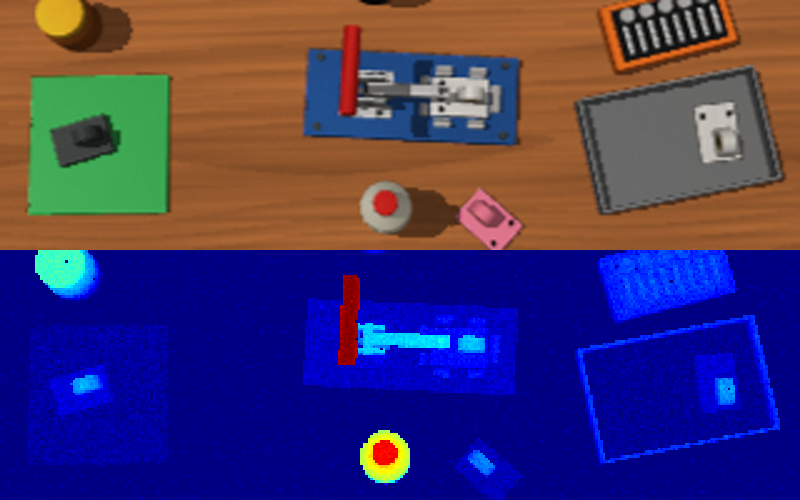

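The crop and its height map confirm the layout:
- **Jig:** yaw about 87°, nest near (566, -88) mm.
- **Raw bracket:** centre (529, 342) mm, yaw about 105°.
- **Tray:** yaw about 10°, free half around (503, -277) mm.

Next I move above the bar.

Call:
drive_tool(plan=[{"dx": 0.51,"dy": -0.357,"dz": 0,"roll": 0.463,"hand": 0.05},{"dx": 0.51,"dy": -0.357,"dz": 0,"roll": 0.463,"hand": 0.05},{"dx": 0.51,"dy": -0.357,"dz": 0,"roll": 0.463,"hand": 0.05},{"dx": 0.51,"dy": -0.357,"dz": 0,"roll": 0.463,"hand": 0.05},{"dx": 0.51,"dy": -0.357,"dz": 0,"roll": 0.463,"hand": 0.05},{"dx": 0.51,"dy": -0.357,"dz": 0,"roll": 0.463,"hand": 0.05},{"dx": 0.51,"dy": -0.357,"dz": 0,"roll": 0.463,"hand": 0.05},{"dx": 0.51,"dy": -0.357,"dz": 0,"roll": 0.463,"hand": 0.05},{"dx": 0.51,"dy": -0.357,"dz": 0,"roll": 0.463,"hand": 0.05},{"dx": 0.51,"dy": -0.357,"dz": 0,"roll": 0.463,"hand": 0.05},{"dx": 0.51,"dy": -0.357,"dz": 0,"roll": 0.463,"hand": 0.05},{"dx": 0.51,"dy": -0.357,"dz": 0,"roll": 0.463,"hand": 0.05},{"dx": 0.51,"dy": -0.357,"dz": 0,"roll": 0.463,"hand": 0.05},{"dx": 0.51,"dy": -0.357,"dz": 0,"roll": 0.463,"hand": 0.05},{"dx": 0.51,"dy": -0.357,"dz": 0,"roll": 0.463,"hand": 0.05},{"dx": 0.51,"dy": -0.357,"dz": 0,"roll": 0.463,"hand": 0.05},{"dx": 0.51,"dy": -0.357,"dz": 0,"roll": 0.463,"hand": 0.05},{"dx": 0.51,"dy": -0.357,"dz": 0,"roll": 0.463,"hand": 0.05},{"dx": 0.51,"dy": -0.357,"dz": 0,"roll": 0.463,"hand": 0.05}])

```text
time: 1.68
ee_pos: [0.5437, -0.0049, 0.4047]
tcp_rot: [-178.9, 0.0, -0.7]
wrist_force: [0.2, 0.9, 0.8]
opening: 0.0502
```

```bash
cat >> h.py <<'E'
def to(x,y,z,psi):
    "tool-frame shift to put the grasp point at x,y,z with yaw psi (deg)"
    o=bot.get_obs();p=np.array(o["ee_pos"]);s=np.radians(o["tcp_rot"][2])
    d=np.array([x,y,z+.155])-p
    r=(o["tcp_rot"][2]-psi+180)%360-180
    print("dx %.4f dy %.4f dz %.4f roll %.4f"%(d[0]*np.cos(s)+d[1]*np.sin(s),d[0]*np.sin(s)-d[1]*np.cos(s),-d[2],np.radians(r)))
E
python3 - <<'E'
from h import *
o=bot.get_obs();print(o["time"],o["ee_pos"],o["tcp_rot"],o["opening"])
c=bot.camera("wrist");np.savez("w1.npz",**c);save(c,"w1.png");print(-c["R"].T@c["t"],c["R"])
W=cloud(c);hsv=cv2.cvtColor(c["frame"],cv2.COLOR_RGB2HSV).astype(int)
m=((hsv[...,0]<6)|(hsv[...,0]>174))&(hsv[...,1]>120)&(W[...,2]>.14)&(W[...,2]<.18)
P=W[m];print(m.sum(),cv2.minAreaRect((P[:,:2]*1000).astype(np.float32)),P[:,2].max())
to(.545,.028,.161,-3)
E
```

```text
1.6833 [ 0.54369913 -0.00488553  0.40472514] [-1.78853736e+02  4.90441676e-02 -6.96833402e-01] 0.050175366018528365
[ 0.62210084 -0.00507827  0.37263302] [[-0.01157161 -0.99972498 -0.0203978 ]
 [-0.95195792  0.00477136  0.3061917 ]
 [-0.30601016  0.02296098 -0.95175132]]
2835 ((523.3258666992188, 19.997848510742188), (192.9906463623047, 37.964195251464844), 10.388143539428711) 0.17011755898127345
dx 0.0009 dy -0.0330 dz 0.0889 roll 0.0400
```

View pics/w1.png

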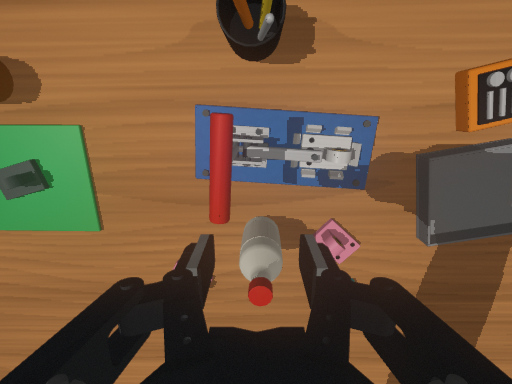

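The wrist view shows the bar at (220,168), the jig plate between corners (195,105), (378,118), (366,188) and (195,178), and the bottle at (262,255) between the open fingers in projection. I'll measure the bar and jig from here.

Run:
```python
from h import *
c=bot.camera("wrist");np.savez("w2.npz",**c);o=bot.get_obs();print(o["ee_pos"],o["tcp_rot"])
W=cloud(c);hsv=cv2.cvtColor(c["frame"],cv2.COLOR_RGB2HSV).astype(int);H,S=hsv[...,0],hsv[...,1]
v,u=np.mgrid[:384,:512];Z=W[...,2]
def rect(n,m):
    P=W[m];r=cv2.minAreaRect((P[:,:2]*1000).astype(np.float32));print(n,m.sum(),np.round(r[0],1),np.round(r[1],1),round(r[2],2),np.round(np.percentile(Z[m],[5,50,98]),4))
rect("bar",(v<232)&(u>190)&(u<260)&((H<6)|(H>174))&(S>120)&(Z>.155))
m=(H>100)&(H<125)&(S>120)&(abs(Z-.012)<.005)&(v<205)
m=cv2.morphologyEx(m.astype(np.uint8),cv2.MORPH_OPEN,np.ones((3,3)))>0
rect("jig",m)
g=(H>100)&(H<125)&(S>120)&(v<205)
k=cv2.morphologyEx(g.astype(np.uint8),cv2.MORPH_OPEN,np.ones((3,3)))
n,l,s,_=cv2.connectedComponentsWithStats(k);pts=np.argwhere(k>0)[:,::-1]
h=cv2.convexHull(pts.astype(np.int32)); q=cv2.approxPolyDP(h,6,True)[:,0]
for p in q: print(p,np.round(ray(c,*p,.012)*1000,1))
lug=(u>290)&(u<370)&(v>125)&(v<180)&(Z>.045)&(Z<.062);rect("lug",lug)
to(.545,.028,.161,-3)
```

```text
[ 0.54364076 -0.00499678  0.40505079] [-1.78844700e+02  3.12746788e-03 -7.08615244e-01]
bar 2325 [574.3  29.3] [17.4 89.5] 85.51 [0.1624 0.1671 0.1692]
jig 4619 [569.6 -32.5] [238.6  97.7] 85.84 [0.0094 0.0107 0.0122]
[376 117] [ 609.4 -152.3   12. ]
[368 164] [ 547.8 -149.2   12. ]
[318 185] [518.4 -83.1  12. ]
[196 177] [531.1  88.1  12. ]
[197 106] [625.7  79.1  12. ]
lug 645 [567.  -75.8] [74.7 14.9] 86.28 [0.0474 0.0565 0.0594]
dx 0.0010 dy -0.0330 dz 0.0891 roll 0.0400
```

Call:
drive_tool(plan=[{"dx": 0.003,"dy": -0.036,"dz": 0.02,"roll": 0.061,"hand": 0.045},{"dx": 0.003,"dy": -0.036,"dz": 0.02,"roll": 0.061,"hand": 0.045},{"dx": 0.003,"dy": -0.036,"dz": 0.02,"roll": 0.061,"hand": 0.045},{"dx": 0.003,"dy": -0.036,"dz": 0.02,"roll": 0.061,"hand": 0.045}])

```text
time: 2.12
ee_pos: [0.5468, -0.0064, 0.386]
tcp_rot: [-177.4, 0.1, -1.1]
wrist_force: [-0.4, -0.9, 0.3]
opening: 0.0449
```

```bash
python3 -c "
from h import *
o=bot.get_obs();print(o['ee_pos'],o['tcp_rot'])
to(.5463,.0316,.161,-4.2)"
```

```text
[ 0.54683435 -0.00640761  0.38597298] [-1.77410657e+02  1.15163890e-01 -1.14452788e+00]
dx -0.0013 dy -0.0380 dz 0.0700 roll 0.0533
```

```bash
python3 -c "
from h import *
o=bot.get_obs();print(np.round(o['q'],2),np.round(o['qd'],2),np.round(o['joint_efforts'],1))"
```

```text
[ -1.2    4.25   7.21  93.07   2.59 179.94] [ 0.31  0.05  0.67 -0.11  0.13 -0.03] [ -0.2 -50.5  45.7  -0.    0.2   0. ]
```

Joint 6 hit its 180° stop, which caused the tilt. I'll use the other half-turn for the bar (yaw 175.8°).

Call:
drive_tool(plan=[{"dz": -0.02,"roll": -0.8},{"dz": -0.02,"roll": -0.8},{"dz": -0.02,"roll": -0.8},{"dz": -0.02,"roll": -0.8},{"dz": -0.02,"roll": -1.544},{"dz": -0.02,"roll": -1.544},{"dz": -0.02,"roll": -1.544},{"dz": -0.02,"roll": -1.544},{"dz": -0.02,"roll": -1.544},{"dz": -0.02,"roll": -1.544},{"dz": -0.02,"roll": -1.544},{"dz": -0.02,"roll": -1.544},{"dz": -0.02,"roll": -1.544},{"dz": -0.02,"roll": -1.544},{"dz": -0.02,"roll": -1.544},{"dz": -0.02,"roll": -1.544}])

```text
invalid input at $.plan[0]: expected keys dx, dy, dz, roll, hand
```

```bash
python3 -c "
from h import *
o=bot.get_obs();print(np.round(o['q'],2),o['ee_pos'],o['tcp_rot'])
to(.5463,.0316,.19,175.8)"
```

```text
[ -1.2    4.25   7.21  93.07   2.59 179.94] [ 0.54683435 -0.00640761  0.38597298] [-1.77410657e+02  1.15163890e-01 -1.14452788e+00]
dx -0.0013 dy -0.0380 dz 0.0410 roll -3.0883
```

Call:
drive_tool(plan=[{"dx": 0,"dy": 0,"dz": -0.02,"roll": -0.8,"hand": 0.045},{"dx": 0,"dy": 0,"dz": -0.02,"roll": -0.8,"hand": 0.045},{"dx": 0,"dy": 0,"dz": -0.02,"roll": -0.8,"hand": 0.045},{"dx": 0,"dy": 0,"dz": -0.02,"roll": -0.8,"hand": 0.045},{"dx": 0,"dy": 0,"dz": -0.02,"roll": -1.544,"hand": 0.045},{"dx": 0,"dy": 0,"dz": -0.02,"roll": -1.544,"hand": 0.045},{"dx": 0,"dy": 0,"dz": -0.02,"roll": -1.544,"hand": 0.045},{"dx": 0,"dy": 0,"dz": -0.02,"roll": -1.544,"hand": 0.045},{"dx": 0,"dy": 0,"dz": -0.02,"roll": -1.544,"hand": 0.045},{"dx": 0,"dy": 0,"dz": -0.02,"roll": -1.544,"hand": 0.045},{"dx": 0,"dy": 0,"dz": -0.02,"roll": -1.544,"hand": 0.045},{"dx": 0,"dy": 0,"dz": -0.02,"roll": -1.544,"hand": 0.045},{"dx": 0,"dy": 0,"dz": -0.02,"roll": -1.544,"hand": 0.045},{"dx": 0,"dy": 0,"dz": -0.02,"roll": -1.544,"hand": 0.045},{"dx": 0,"dy": 0,"dz": -0.02,"roll": -1.544,"hand": 0.045}])

```text
time: 3.37
ee_pos: [0.5471, -0.0069, 0.406]
tcp_rot: [-179.8, -2.6, 87.2]
wrist_force: [1.5, 0.4, -0.5]
opening: 0.0452
```

```bash
python3 -c "
from h import *
o=bot.get_obs();print(np.round(o['q'],2),o['ee_pos'],o['tcp_rot'])
to(.5463,.0316,.19,175.8)"
```

```text
[-1.26  4.66  9.88 95.3   2.61 91.5 ] [ 0.54711785 -0.00691808  0.40604736] [-179.84951749   -2.60524124   87.24327903]
dx 0.0384 dy -0.0027 dz 0.0610 roll -1.5456
```

The 2.6° lean (fingertips toward +y) persists because the moves can't command tilt. It lies about the closing axis for the brackets, so it does no harm. I'll make the helper use the full rotation and carry on.

```bash
cat >> h.py <<'E'
from scipy.spatial.transform import Rotation as Ro
def to(x,y,z,psi):
    o=bot.get_obs();R=Ro.from_euler("xyz",o["tcp_rot"],degrees=True).as_matrix()
    g=np.array(o["ee_pos"])+.155*R[:,2]; d=R.T@(np.array([x,y,z])-g)
    r=(o["tcp_rot"][2]-psi+180)%360-180
    print("g",np.round(g,4),"rot",np.round(o["tcp_rot"],2),"q",np.round(o["q"],1),"| d %.4f %.4f %.4f roll %.4f"%(*d,np.radians(r)))
E
python3 -c "
from h import *
to(.5463,.0316,.161,175.8);to(.5463,.0316,.200,175.8)"
```

```text
g [5.471e-01 1.000e-04 2.512e-01] rot [-179.85   -2.61   87.24] q [-1.3  4.7  9.9 95.3  2.6 91.5] | d 0.0273 -0.0020 0.0915 roll -1.5456
g [5.471e-01 1.000e-04 2.512e-01] rot [-179.85   -2.61   87.24] q [-1.3  4.7  9.9 95.3  2.6 91.5] | d 0.0290 -0.0021 0.0526 roll -1.5456
```

Call:
drive_tool(plan=[{"dx": 0.029,"dy": -0.002,"dz": 0.04,"roll": -0.8,"hand": 0.045},{"dx": 0.029,"dy": -0.002,"dz": 0.04,"roll": -0.8,"hand": 0.045},{"dx": 0.029,"dy": -0.002,"dz": 0.04,"roll": -0.8,"hand": 0.045},{"dx": 0.029,"dy": -0.002,"dz": 0.04,"roll": -0.8,"hand": 0.045},{"dx": 0.029,"dy": -0.002,"dz": 0.04,"roll": -1.546,"hand": 0.045},{"dx": 0.029,"dy": -0.002,"dz": 0.04,"roll": -1.546,"hand": 0.045},{"dx": 0.029,"dy": -0.002,"dz": 0.04,"roll": -1.546,"hand": 0.045},{"dx": 0.029,"dy": -0.002,"dz": 0.04,"roll": -1.546,"hand": 0.045},{"dx": 0.029,"dy": -0.002,"dz": 0.04,"roll": -1.546,"hand": 0.045},{"dx": 0.029,"dy": -0.002,"dz": 0.04,"roll": -1.546,"hand": 0.045},{"dx": 0.029,"dy": -0.002,"dz": 0.04,"roll": -1.546,"hand": 0.045},{"dx": 0.029,"dy": -0.002,"dz": 0.04,"roll": -1.546,"hand": 0.045},{"dx": 0.029,"dy": -0.002,"dz": 0.04,"roll": -1.546,"hand": 0.045},{"dx": 0.029,"dy": -0.002,"dz": 0.04,"roll": -1.546,"hand": 0.045},{"dx": 0.029,"dy": -0.002,"dz": 0.04,"roll": -1.546,"hand": 0.045}])

```text
time: 4.62
ee_pos: [0.5465, 0.024, 0.3669]
tcp_rot: [177.4, -0.3, 175.8]
wrist_force: [0.4, 0.6, 0.6]
opening: 0.0447
```

```bash
python3 -c "
from h import *
to(.5463,.0316,.161,175.8)"
```

```text
g [0.5463 0.0311 0.2121] rot [177.39  -0.25 175.76] q [ 2.   3.9  4.7 90.8  2.6  6.2] | d -0.0001 -0.0018 0.0511 roll -0.0007
```

Call:
drive_tool(force=30, plan=[{"dx": 0,"dy": -0.002,"dz": 0.02,"roll": 0,"hand": 0.045},{"dx": 0,"dy": -0.002,"dz": 0.04,"roll": 0,"hand": 0.045},{"dx": 0,"dy": -0.002,"dz": 0.051,"roll": 0,"hand": 0.045},{"dx": 0,"dy": -0.002,"dz": 0.051,"roll": 0,"hand": 0.045},{"dx": 0,"dy": -0.002,"dz": 0.051,"roll": 0,"hand": 0.01},{"dx": 0,"dy": -0.002,"dz": 0.051,"roll": 0,"hand": 0.01},{"dx": 0,"dy": -0.002,"dz": 0.051,"roll": 0,"hand": 0.01},{"dx": 0,"dy": -0.002,"dz": 0.051,"roll": 0,"hand": 0.01},{"dx": 0,"dy": -0.002,"dz": 0.051,"roll": 0,"hand": 0.01}])

```text
time: 5.37
ee_pos: [0.5465, 0.0242, 0.3169]
tcp_rot: [177.4, -0.2, 175.9]
wrist_force: [-1.5, -1.2, 6.3]
opening: 0.0169
```

Run:
```python
from h import *
o=bot.get_obs();R=Ro.from_euler("xyz",o["tcp_rot"],degrees=True).as_matrix();print(o["opening"],o["wrist_force"])
to(.5463,.0316,.161,175.8)
# arc shifts in tool axes
j=np.array([.0732,.9973,0])
for t in np.arange(.1,1.26,.1):
    d=.125*(np.sin(t)*j+(np.cos(t)-1)*np.array([0,0,1])); print(round(t,2),np.round(R.T@d,4))
```

```text
0.016937103241038625 [-1.45015593 -1.24298269  6.32352664]
g [0.5465 0.0313 0.1621] rot [ 1.7738e+02 -1.6000e-01  1.7592e+02] q [ 2.   3.6 -1.1 85.2  2.6  6.1] | d 0.0003 0.0002 0.0011 roll 0.0021
0.1 [-0.      0.0124  0.0012]
0.2 [-0.0001  0.0247  0.0036]
0.3 [-0.0001  0.0366  0.0073]
0.4 [-0.0001  0.0482  0.0121]
0.5 [-0.0002  0.0592  0.018 ]
0.6 [-0.0002  0.0695  0.025 ]
0.7 [-0.0003  0.0791  0.033 ]
0.8 [-0.0003  0.0878  0.042 ]
0.9 [-0.0003  0.0957  0.0517]
1.0 [-0.0004  0.1024  0.0622]
1.1 [-0.0004  0.1082  0.0733]
1.2 [-0.0005  0.1127  0.0849]
```

Bar gripped (opening 16.9 mm). Now I lead it back along the arc.

Call:
drive_tool(plan=[{"dx": 0,"dy": 0.006,"dz": 0.0005,"roll": 0,"hand": 0.01},{"dx": 0,"dy": 0.0124,"dz": 0.0012,"roll": 0,"hand": 0.01},{"dx": 0,"dy": 0.0186,"dz": 0.0023,"roll": 0,"hand": 0.01},{"dx": 0,"dy": 0.0247,"dz": 0.0036,"roll": 0,"hand": 0.01},{"dx": 0,"dy": 0.0366,"dz": 0.0073,"roll": 0,"hand": 0.01},{"dx": 0,"dy": 0.0482,"dz": 0.0121,"roll": 0,"hand": 0.01},{"dx": 0,"dy": 0.0592,"dz": 0.018,"roll": 0,"hand": 0.01},{"dx": 0,"dy": 0.0695,"dz": 0.025,"roll": 0,"hand": 0.01},{"dx": 0,"dy": 0.0791,"dz": 0.033,"roll": 0,"hand": 0.01},{"dx": 0,"dy": 0.0878,"dz": 0.042,"roll": 0,"hand": 0.01},{"dx": 0,"dy": 0.0957,"dz": 0.0517,"roll": 0,"hand": 0.01},{"dx": 0,"dy": 0.1024,"dz": 0.0622,"roll": 0,"hand": 0.01},{"dx": 0,"dy": 0.1082,"dz": 0.0733,"roll": 0,"hand": 0.01},{"dx": 0,"dy": 0.1118,"dz": 0.0825,"roll": 0,"hand": 0.01},{"dx": 0,"dy": 0.1118,"dz": 0.0825,"roll": 0,"hand": 0.01},{"dx": 0,"dy": 0.1118,"dz": 0.0825,"roll": 0,"hand": 0.01}])

```text
time: 6.7
ee_pos: [0.554, 0.1401, 0.2368]
tcp_rot: [177.3, -0.3, 176.0]
wrist_force: [4.9, 1.4, -3.5]
opening: 0.0168
```

Run:
```python
from h import *
o=bot.get_obs();print(o["opening"],o["wrist_force"])
to(.5463,.0316,.161,175.8)
```

```text
0.016848923946004204 [ 4.9082012   1.36709099 -3.53639057]
g [0.5536 0.1474 0.082 ] rot [177.32  -0.35 175.98] q [13.7  7.7 -5.6 76.3  2.7 17.7] | d -0.0004 -0.1122 -0.0843 roll 0.0031
```

Call:
drive_tool(plan=[{"dx": 0,"dy": 0,"dz": 0,"roll": 0,"hand": 0.05},{"dx": 0,"dy": 0,"dz": 0,"roll": 0,"hand": 0.05},{"dx": 0,"dy": 0,"dz": 0,"roll": 0,"hand": 0.05},{"dx": 0,"dy": 0,"dz": -0.03,"roll": 0,"hand": 0.05},{"dx": 0,"dy": 0,"dz": -0.07,"roll": 0,"hand": 0.05},{"dx": 0,"dy": 0,"dz": -0.11,"roll": 0,"hand": 0.05},{"dx": 0,"dy": 0,"dz": -0.15,"roll": 0.12,"hand": 0.05},{"dx": 0,"dy": 0,"dz": -0.16,"roll": 0.24,"hand": 0.05},{"dx": 0,"dy": 0,"dz": -0.16,"roll": 0.36,"hand": 0.05}])

```text
time: 7.45
ee_pos: [0.5544, 0.132, 0.4027]
tcp_rot: [177.4, -0.9, 155.0]
wrist_force: [0.5, 0.9, -0.2]
opening: 0.0498
```

Run:
```python
from h import *
j=np.array([.0732,.9973]);n=np.array([.5655,-.0873]);print(n-.012*j)
to(*(n-.012*j),.24,85.8)
```

```text
[ 0.5646216 -0.0992676]
g [0.5551 0.1394 0.2478] rot [177.42  -0.92 154.99] q [12.9  7.2 12.2 94.2  2.6 37.9] | d -0.1097 -0.2123 -0.0035 roll 1.2075
```

Call:
drive_tool(plan=[{"dx": -0.11,"dy": -0.212,"dz": -0.003,"roll": 1.208,"hand": 0.045},{"dx": -0.11,"dy": -0.212,"dz": -0.003,"roll": 1.208,"hand": 0.045},{"dx": -0.11,"dy": -0.212,"dz": -0.003,"roll": 1.208,"hand": 0.045},{"dx": -0.11,"dy": -0.212,"dz": -0.003,"roll": 1.208,"hand": 0.045},{"dx": -0.11,"dy": -0.212,"dz": -0.003,"roll": 1.208,"hand": 0.045},{"dx": -0.11,"dy": -0.212,"dz": -0.003,"roll": 1.208,"hand": 0.045},{"dx": -0.11,"dy": -0.212,"dz": -0.003,"roll": 1.208,"hand": 0.045},{"dx": -0.11,"dy": -0.212,"dz": -0.003,"roll": 1.208,"hand": 0.045},{"dx": -0.11,"dy": -0.212,"dz": -0.003,"roll": 1.208,"hand": 0.045},{"dx": -0.11,"dy": -0.212,"dz": -0.003,"roll": 1.208,"hand": 0.045},{"dx": -0.11,"dy": -0.212,"dz": -0.003,"roll": 1.208,"hand": 0.045},{"dx": -0.11,"dy": -0.212,"dz": -0.003,"roll": 1.208,"hand": 0.045}])

```text
time: 8.45
ee_pos: [0.5656, -0.1063, 0.3901]
tcp_rot: [-179.7, -2.6, 86.2]
wrist_force: [-0.4, 0.4, -0.9]
opening: 0.0452
```

Run:
```python
from h import *
c=bot.camera("wrist");save(c,"w3.png");np.savez("w3.npz",**c)
W=cloud(c);v,u=np.mgrid[:384,:512];Z=W[...,2]
d=np.hypot(W[...,0]-.5646,W[...,1]+.0993)
m=(d<.03)&(Z>.048)&(Z<.064)
P=W[m];r=cv2.minAreaRect((P[:,:2]*1000).astype(np.float32));print("lug",m.sum(),r,P.mean(0),Z[m].max())
to(.5646,-.0993,.047,85.8)
t=bot.camera("top");W=cloud(t);hsv=cv2.cvtColor(t["frame"],cv2.COLOR_RGB2HSV).astype(int)
m=((hsv[...,0]<6)|(hsv[...,0]>174))&(hsv[...,1]>120)&(abs(W[...,0]-.58)<.06)&(W[...,1]>.06)&(W[...,1]<.2);print("bar",np.nanmedian(W[m],0))
```

```text
lug 242 ((565.42529296875, -98.85679626464844), (26.028474807739258, 14.510542869567871), 86.030029296875) [ 0.56502068 -0.09848078  0.05270646] 0.05620891723411014
g [ 0.5654 -0.0991  0.2353] rot [-179.74   -2.63   86.27] q [-11.1   8.6  12.4  94.4   2.6  82.6] | d -0.0089 0.0001 0.1881 roll 0.0083
bar [0.58168092 0.14511089 0.08783785]
```

View pics/w3.png

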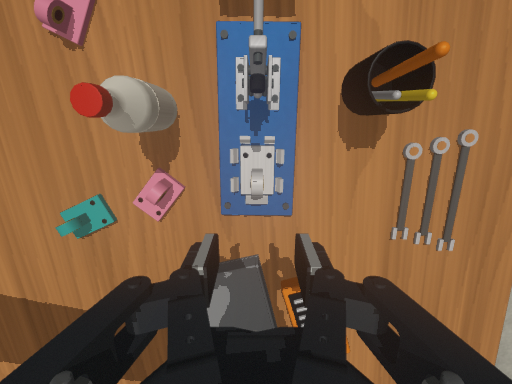

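The clamp stands open (arm upright at (258,85)) and the finished bracket is still in the nest, lug at (257,180). The measured lug matches my target, so I descend and grip it.

Call:
drive_tool(force=50, plan=[{"dx": -0.002,"dy": 0.0006,"dz": 0.04,"roll": 0.008,"hand": 0.045},{"dx": -0.004,"dy": 0.0006,"dz": 0.08,"roll": 0.008,"hand": 0.045},{"dx": -0.006,"dy": 0.0006,"dz": 0.12,"roll": 0.008,"hand": 0.045},{"dx": -0.008,"dy": 0.0006,"dz": 0.15,"roll": 0.008,"hand": 0.045},{"dx": -0.009,"dy": 0.0006,"dz": 0.175,"roll": 0.008,"hand": 0.045},{"dx": -0.009,"dy": 0.0006,"dz": 0.188,"roll": 0.008,"hand": 0.045},{"dx": -0.009,"dy": 0.0006,"dz": 0.188,"roll": 0.008,"hand": 0.045},{"dx": -0.009,"dy": 0.0006,"dz": 0.188,"roll": 0.008,"hand": 0.005},{"dx": -0.009,"dy": 0.0006,"dz": 0.188,"roll": 0.008,"hand": 0.005},{"dx": -0.009,"dy": 0.0006,"dz": 0.188,"roll": 0.008,"hand": 0.005},{"dx": -0.009,"dy": 0.0006,"dz": 0.188,"roll": 0.008,"hand": 0.005},{"dx": -0.009,"dy": 0.0006,"dz": 0.188,"roll": 0.008,"hand": 0.005}])

```text
time: 9.55
ee_pos: [0.5662, -0.1068, 0.2043]
tcp_rot: [-179.9, -2.6, 85.7]
wrist_force: [-0.5, -0.2, 6.4]
opening: 0.013
```

Run:
```python
from h import *
o=bot.get_obs();print(o["opening"],o["wrist_force"])
to(.5652,-.099,.14,85.8)
```

```text
0.013048786782631648 [-0.52894157 -0.22914695  6.44033738]
g [ 0.5666 -0.0998  0.0495] rot [-179.93   -2.59   85.65] q [-11.2   9.7  -7.   73.7   2.6  83.2] | d 0.0048 -0.0015 -0.0904 roll -0.0025
```

Call:
drive_tool(plan=[{"dx": 0.0005,"dy": 0,"dz": -0.01,"roll": 0,"hand": 0.005},{"dx": 0.0015,"dy": 0,"dz": -0.03,"roll": 0,"hand": 0.005},{"dx": 0.003,"dy": 0,"dz": -0.06,"roll": 0,"hand": 0.005},{"dx": 0.005,"dy": 0,"dz": -0.09,"roll": 0,"hand": 0.005},{"dx": 0.005,"dy": 0,"dz": -0.09,"roll": 0,"hand": 0.005},{"dx": 0.005,"dy": 0,"dz": -0.09,"roll": 0,"hand": 0.005}])

```text
time: 10.05
ee_pos: [0.5664, -0.1059, 0.2949]
tcp_rot: [-180.0, -2.6, 85.7]
wrist_force: [0.6, 0.4, -3.0]
opening: 0.013
```

Run:
```python
from h import *
o=bot.get_obs();print(o["opening"],o["wrist_force"])
to(.5025,-.291,.11,85.7)
```

```text
0.012980179955362535 [ 0.6245466   0.43153223 -3.017964  ]
g [ 0.5669 -0.0989  0.14  ] rot [-179.97   -2.58   85.65] q [-11.1   8.    1.2  83.6   2.6  83.3] | d -0.1976 -0.0496 0.0212 roll -0.0008
```

Call:
drive_tool(plan=[{"dx": -0.035,"dy": -0.009,"dz": -0.0016,"roll": 0,"hand": 0.005},{"dx": -0.07,"dy": -0.018,"dz": -0.003,"roll": 0,"hand": 0.005},{"dx": -0.105,"dy": -0.027,"dz": -0.005,"roll": 0,"hand": 0.005},{"dx": -0.14,"dy": -0.035,"dz": -0.006,"roll": 0,"hand": 0.005},{"dx": -0.175,"dy": -0.044,"dz": -0.008,"roll": 0,"hand": 0.005},{"dx": -0.1976,"dy": -0.0496,"dz": 0,"roll": 0,"hand": 0.005},{"dx": -0.1976,"dy": -0.0496,"dz": 0.0212,"roll": 0,"hand": 0.005},{"dx": -0.1976,"dy": -0.0496,"dz": 0.0212,"roll": 0,"hand": 0.005},{"dx": -0.1976,"dy": -0.0496,"dz": 0.0212,"roll": 0,"hand": 0.005}])

```text
time: 10.8
ee_pos: [0.5008, -0.2976, 0.2604]
tcp_rot: [-179.5, -2.7, 85.6]
wrist_force: [-0.3, 0.1, -2.0]
opening: 0.0127
```

Run:
```python
from h import *
o=bot.get_obs();print(o["opening"],o["wrist_force"])
to(.5025,-.291,.042,85.7)
```

```text
0.012706135182408132 [-0.27878759  0.09275693 -2.0053052 ]
g [ 0.5001 -0.2902  0.1056] rot [-179.52   -2.73   85.6 ] q [-31.1  10.   -0.3  81.3   2.2  63.2] | d -0.0037 0.0030 0.0635 roll -0.0017
```

Call:
drive_tool(plan=[{"dx": -0.001,"dy": 0.003,"dz": 0.03,"roll": 0,"hand": 0.005},{"dx": -0.003,"dy": 0.003,"dz": 0.05,"roll": 0,"hand": 0.005},{"dx": -0.004,"dy": 0.003,"dz": 0.058,"roll": 0,"hand": 0.005},{"dx": -0.004,"dy": 0.003,"dz": 0.062,"roll": 0,"hand": 0.005},{"dx": -0.004,"dy": 0.003,"dz": 0.064,"roll": 0,"hand": 0.005},{"dx": -0.004,"dy": 0.003,"dz": 0.064,"roll": 0,"hand": 0.005}])

```text
time: 11.3
ee_pos: [0.5045, -0.2989, 0.199]
tcp_rot: [-179.8, -2.6, 85.7]
wrist_force: [-0.2, 0.1, -2.0]
opening: 0.0131
```

Run:
```python
from h import *
o=bot.get_obs();print(o["opening"],o["wrist_force"])
to(.5025,-.291,.042,85.7)
```

```text
0.013143099366150587 [-0.20203152  0.13148405 -2.01699544]
g [ 0.5044 -0.2919  0.0442] rot [-179.77   -2.59   85.67] q [-31.1  11.8  -5.2  74.4   2.2  63.2] | d 0.0007 -0.0019 0.0022 roll -0.0006
```

Call:
drive_tool(plan=[{"dx": 0,"dy": 0,"dz": 0.0015,"roll": 0,"hand": 0.005},{"dx": 0,"dy": 0,"dz": 0.003,"roll": 0,"hand": 0.005},{"dx": 0,"dy": 0,"dz": 0.003,"roll": 0,"hand": 0.005}])

```text
time: 11.55
ee_pos: [0.5044, -0.2992, 0.1964]
tcp_rot: [-179.8, -2.6, 85.6]
wrist_force: [-0.9, 0.0, 2.5]
opening: 0.0132
```

Run:
```python
from h import *
o=bot.get_obs();print(o["opening"],o["wrist_force"])
to(.5025,-.291,.2,85.7)
```

```text
0.013186133113342106 [-0.9218037   0.04211846  2.52473151]
g [ 0.5045 -0.2922  0.0415] rot [-179.83   -2.57   85.64] q [-31.1  11.8  -5.4  74.1   2.2  63.2] | d 0.0082 -0.0025 -0.1583 roll -0.0010
```

Contact with the floor (+2.5 N). I release and rise.

Call:
drive_tool(plan=[{"dx": 0,"dy": 0,"dz": 0,"roll": 0,"hand": 0.04},{"dx": 0,"dy": 0,"dz": 0,"roll": 0,"hand": 0.04},{"dx": 0,"dy": 0,"dz": 0,"roll": 0,"hand": 0.04},{"dx": 0,"dy": 0,"dz": 0,"roll": 0,"hand": 0.04},{"dx": 0.001,"dy": 0,"dz": -0.02,"roll": 0,"hand": 0.04},{"dx": 0.003,"dy": 0,"dz": -0.06,"roll": 0,"hand": 0.04},{"dx": 0.005,"dy": 0,"dz": -0.1,"roll": 0,"hand": 0.04},{"dx": 0.007,"dy": 0,"dz": -0.14,"roll": 0,"hand": 0.04},{"dx": 0.009,"dy": 0,"dz": -0.18,"roll": 0,"hand": 0.04},{"dx": 0.01,"dy": 0,"dz": -0.2,"roll": 0,"hand": 0.04},{"dx": 0.01,"dy": 0,"dz": -0.2,"roll": 0,"hand": 0.04}])

```text
time: 12.47
ee_pos: [0.5052, -0.2983, 0.4012]
tcp_rot: [179.9, -2.4, 85.7]
wrist_force: [1.0, -0.4, -0.2]
opening: 0.0399
```

Run:
```python
from h import *
c=bot.camera("top");save(c,"t2.png");W=cloud(c);Z=W[...,2];v,u=np.mgrid[:384,:512]
for n,m in dict(fin=(np.hypot(W[...,0]-.504,W[...,1]+.28)<.045)&(Z>.01)&(Z<.06),raw=(np.hypot(W[...,0]-.529,W[...,1]-.3425)<.05)&(Z>.011)&(Z<.06)).items():
    for k,mm in dict(all=m,lug=m&(Z>.036)).items():
        P=W[mm];print(n,k,mm.sum(),cv2.minAreaRect((P[:,:2]*1000).astype(np.float32)),np.percentile(P[:,2],[5,50,99]))
r=np.array([.5289,.3425]);a=np.radians(104.7);l=r-.012*np.array([np.cos(a),np.sin(a)]);print(l)
to(*l,.25,104.7)
```

```text
fin all 340 ((502.89434814453125, -277.1124267578125), (64.32201385498047, 50.27750778198242), 84.16022491455078) [0.01068303 0.01459449 0.04875659]
fin lug 59 ((504.14581298828125, -289.86090087890625), (29.719207763671875, 13.877050399780273), 86.80146789550781) [0.03679141 0.04472875 0.04985026]
raw all 341 ((520.864013671875, 345.12652587890625), (59.496829986572266, 72.3569564819336), 15.070528030395508) [0.01194724 0.0162255  0.0514385 ]
raw lug 61 ((532.6346435546875, 332.21893310546875), (14.788816452026367, 30.53597640991211), 14.234501838684082) [0.0382344  0.04597123 0.05222744]
[0.5319451  0.33089279]
g [ 0.5057 -0.2916  0.2433] rot [-179.97   -2.49   85.64] q [-31.   10.7  15.7  96.1   2.2  63.4] | d 0.6224 -0.0211 0.0204 roll -0.3326
```

Finished bracket stands at (503,-277) mm, upright and released. Now over to the raw bracket.

Call:
drive_tool(plan=[{"dx": 0.622,"dy": -0.021,"dz": 0.02,"roll": -0.333,"hand": 0.045},{"dx": 0.622,"dy": -0.021,"dz": 0.02,"roll": -0.333,"hand": 0.045},{"dx": 0.622,"dy": -0.021,"dz": 0.02,"roll": -0.333,"hand": 0.045},{"dx": 0.622,"dy": -0.021,"dz": 0.02,"roll": -0.333,"hand": 0.045},{"dx": 0.622,"dy": -0.021,"dz": 0.02,"roll": -0.333,"hand": 0.045},{"dx": 0.622,"dy": -0.021,"dz": 0.02,"roll": -0.333,"hand": 0.045},{"dx": 0.622,"dy": -0.021,"dz": 0.02,"roll": -0.333,"hand": 0.045},{"dx": 0.622,"dy": -0.021,"dz": 0.02,"roll": -0.333,"hand": 0.045},{"dx": 0.622,"dy": -0.021,"dz": 0.02,"roll": -0.333,"hand": 0.045},{"dx": 0.622,"dy": -0.021,"dz": 0.02,"roll": -0.333,"hand": 0.045},{"dx": 0.622,"dy": -0.021,"dz": 0.02,"roll": -0.333,"hand": 0.045},{"dx": 0.622,"dy": -0.021,"dz": 0.02,"roll": -0.333,"hand": 0.045},{"dx": 0.622,"dy": -0.021,"dz": 0.02,"roll": -0.333,"hand": 0.045},{"dx": 0.622,"dy": -0.021,"dz": 0.02,"roll": -0.333,"hand": 0.045},{"dx": 0.622,"dy": -0.021,"dz": 0.02,"roll": -0.333,"hand": 0.045},{"dx": 0.622,"dy": -0.021,"dz": 0.02,"roll": -0.333,"hand": 0.045},{"dx": 0.622,"dy": -0.021,"dz": 0.02,"roll": -0.333,"hand": 0.045},{"dx": 0.622,"dy": -0.021,"dz": 0.02,"roll": -0.333,"hand": 0.045},{"dx": 0.622,"dy": -0.021,"dz": 0.02,"roll": -0.333,"hand": 0.045}])

```text
time: 14.1
ee_pos: [0.5315, 0.3229, 0.4033]
tcp_rot: [179.5, -2.5, 104.7]
wrist_force: [0.2, -0.5, -0.5]
opening: 0.0452
```

Run:
```python
from h import *
c=bot.camera("wrist");W=cloud(c);Z=W[...,2];hsv=cv2.cvtColor(c["frame"],cv2.COLOR_RGB2HSV)
f=(np.hypot(W[...,0]-.529,W[...,1]-.3425)<.055)&(hsv[...,1]<90)
for k,m in dict(foot=f&(Z>.011)&(Z<.021),all=f&(Z<.06)&(Z>.011),lug=f&(Z>.044)&(Z<.06)).items():
    P=W[m];print(k,m.sum(),cv2.minAreaRect((P[:,:2]*1000).astype(np.float32)),np.percentile(P[:,2],[5,50,99]))
to(.532,.331,.041,104.7)
```

```text
foot 1196 ((528.6710815429688, 343.2908935546875), (43.24538803100586, 62.69950485229492), 15.504223823547363) [0.01344153 0.01470746 0.01677059]
all 1474 ((528.6710815429688, 343.2908935546875), (43.24538803100586, 62.69950485229492), 15.504223823547363) [0.01350689 0.01496584 0.04917765]
lug 185 ((531.976318359375, 331.4053955078125), (13.857524871826172, 22.038837432861328), 14.985011100769043) [0.0447928  0.04746719 0.04962314]
g [0.5313 0.3298 0.2488] rot [179.42  -2.55 104.66] q [ 30.8  14.4  20.7  95.    2.3 106.2] | d -0.0082 -0.0011 0.2076 roll -0.0008
```

Call:
drive_tool(force=50, plan=[{"dx": -0.002,"dy": 0,"dz": 0.04,"roll": -0.01,"hand": 0.045},{"dx": -0.004,"dy": 0,"dz": 0.08,"roll": -0.01,"hand": 0.045},{"dx": -0.006,"dy": 0,"dz": 0.12,"roll": -0.01,"hand": 0.045},{"dx": -0.007,"dy": 0,"dz": 0.16,"roll": -0.01,"hand": 0.045},{"dx": -0.008,"dy": 0,"dz": 0.19,"roll": -0.01,"hand": 0.045},{"dx": -0.008,"dy": 0,"dz": 0.208,"roll": -0.01,"hand": 0.045},{"dx": -0.008,"dy": 0,"dz": 0.208,"roll": -0.01,"hand": 0.045},{"dx": -0.008,"dy": 0,"dz": 0.208,"roll": -0.01,"hand": 0.045},{"dx": -0.008,"dy": 0,"dz": 0.208,"roll": -0.01,"hand": 0.005},{"dx": -0.008,"dy": 0,"dz": 0.208,"roll": -0.01,"hand": 0.005},{"dx": -0.008,"dy": 0,"dz": 0.208,"roll": -0.01,"hand": 0.005},{"dx": -0.008,"dy": 0,"dz": 0.208,"roll": -0.01,"hand": 0.005},{"dx": -0.008,"dy": 0,"dz": 0.208,"roll": -0.01,"hand": 0.005}])

```text
time: 15.23
ee_pos: [0.5338, 0.3258, 0.1982]
tcp_rot: [179.2, -2.6, 105.3]
wrist_force: [0.1, -2.0, 6.2]
opening: 0.0134
```

Run:
```python
from h import *
o=bot.get_obs();print(o["opening"],o["wrist_force"])
to(.532,.3314,.25,105.2)
```

```text
0.013418886242483165 [ 0.0585522  -1.9817801   6.18805039]
g [0.534  0.3331 0.0434] rot [179.19  -2.59 105.31] q [ 31.   15.3  -1.1  72.2   2.3 105.7] | d 0.0082 0.0005 -0.2065 roll 0.0019
```

Call:
drive_tool(force=80, plan=[{"dx": 0,"dy": 0,"dz": 0,"roll": 0,"hand": 0.005},{"dx": 0.0005,"dy": 0,"dz": -0.01,"roll": 0,"hand": 0.005},{"dx": 0.001,"dy": 0,"dz": -0.03,"roll": 0,"hand": 0.005},{"dx": 0.003,"dy": 0,"dz": -0.06,"roll": 0,"hand": 0.005},{"dx": 0.004,"dy": 0,"dz": -0.1,"roll": 0,"hand": 0.005},{"dx": 0.006,"dy": 0,"dz": -0.14,"roll": 0,"hand": 0.005},{"dx": 0.007,"dy": 0,"dz": -0.18,"roll": 0,"hand": 0.005},{"dx": 0.008,"dy": 0,"dz": -0.207,"roll": 0,"hand": 0.005},{"dx": 0.008,"dy": 0,"dz": -0.207,"roll": 0,"hand": 0.005},{"dx": 0.008,"dy": 0,"dz": -0.207,"roll": 0,"hand": 0.005}])

```text
time: 16.07
ee_pos: [0.5313, 0.3238, 0.4056]
tcp_rot: [179.1, -2.6, 105.3]
wrist_force: [0.4, 0.6, -3.0]
opening: 0.0127
```

Run:
```python
from h import *
o=bot.get_obs();print(o["opening"],o["wrist_force"])
to(.5666,-.098,.25,85.7)
```

```text
0.012724729307504935 [ 0.3503212   0.58982134 -3.04284231]
g [0.5317 0.3313 0.2507] rot [179.14  -2.63 105.32] q [ 31.   14.3  20.8  94.9   2.3 105.7] | d -0.4229 -0.0795 -0.0199 roll 0.3424
```

Call:
drive_tool(plan=[{"dx": -0.035,"dy": -0.0066,"dz": -0.0017,"roll": 0.03,"hand": 0.005},{"dx": -0.07,"dy": -0.0132,"dz": -0.0033,"roll": 0.06,"hand": 0.005},{"dx": -0.105,"dy": -0.02,"dz": -0.005,"roll": 0.09,"hand": 0.005},{"dx": -0.14,"dy": -0.0263,"dz": -0.0066,"roll": 0.12,"hand": 0.005},{"dx": -0.175,"dy": -0.033,"dz": -0.008,"roll": 0.15,"hand": 0.005},{"dx": -0.21,"dy": -0.0395,"dz": -0.01,"roll": 0.18,"hand": 0.005},{"dx": -0.245,"dy": -0.046,"dz": -0.0115,"roll": 0.21,"hand": 0.005},{"dx": -0.28,"dy": -0.0526,"dz": -0.0132,"roll": 0.24,"hand": 0.005},{"dx": -0.315,"dy": -0.059,"dz": -0.015,"roll": 0.27,"hand": 0.005},{"dx": -0.35,"dy": -0.066,"dz": -0.0165,"roll": 0.3,"hand": 0.005},{"dx": -0.385,"dy": -0.0724,"dz": -0.018,"roll": 0.33,"hand": 0.005},{"dx": -0.41,"dy": -0.077,"dz": -0.0195,"roll": 0.3424,"hand": 0.005},{"dx": -0.423,"dy": -0.0795,"dz": -0.02,"roll": 0.3424,"hand": 0.005},{"dx": -0.423,"dy": -0.0795,"dz": -0.02,"roll": 0.3424,"hand": 0.005},{"dx": -0.423,"dy": -0.0795,"dz": -0.02,"roll": 0.3424,"hand": 0.005}])

```text
time: 17.32
ee_pos: [0.5662, -0.1058, 0.4019]
tcp_rot: [-179.6, -2.6, 85.6]
wrist_force: [0.1, 0.7, -1.2]
opening: 0.0122
```

Run:
```python
from h import *
o=bot.get_obs();print(o["opening"],o["wrist_force"])
to(.5666,-.098,.11,85.7)
```

```text
0.012180266290590616 [ 0.08659787  0.71485013 -1.24912234]
g [ 0.5657 -0.0985  0.247 ] rot [-179.61   -2.65   85.62] q [-11.1   9.   14.2  95.9   2.6  83.3] | d -0.0057 0.0018 0.1369 roll -0.0014
```

Call:
drive_tool(plan=[{"dx": -0.001,"dy": 0.001,"dz": 0.035,"roll": -0.001,"hand": 0.005},{"dx": -0.003,"dy": 0.001,"dz": 0.07,"roll": -0.001,"hand": 0.005},{"dx": -0.005,"dy": 0.001,"dz": 0.105,"roll": -0.001,"hand": 0.005},{"dx": -0.006,"dy": 0.001,"dz": 0.137,"roll": -0.001,"hand": 0.005},{"dx": -0.006,"dy": 0.001,"dz": 0.147,"roll": -0.001,"hand": 0.005},{"dx": -0.006,"dy": 0.001,"dz": 0.147,"roll": -0.001,"hand": 0.005},{"dx": -0.006,"dy": 0.001,"dz": 0.147,"roll": -0.001,"hand": 0.005}])

```text
time: 17.9
ee_pos: [0.5668, -0.104, 0.2569]
tcp_rot: [-179.7, -2.6, 85.8]
wrist_force: [0.3, -0.2, -1.7]
opening: 0.0123
```

Run:
```python
from h import *
to(.5666,-.098,.0495,85.7)
for n in("wrist","side"):
    c=bot.camera(n);np.savez(n+"4.npz",**c);W=cloud(c);Z=W[...,2];hsv=cv2.cvtColor(c["frame"],cv2.COLOR_RGB2HSV)
    m=(abs(W[...,0]-.566)<.03)&(abs(W[...,1]+.085)<.045)&(Z>.067)&(Z<.077)
    P=W[m];print(n,m.sum(),m.sum() and cv2.minAreaRect((P[:,:2]*1000).astype(np.float32)),P.max(0),P.min(0))
    if n=="wrist": save(c,"w4.png")
```

```text
g [ 0.5666 -0.0969  0.1021] rot [-179.74   -2.62   85.81] q [-10.9   8.5  -2.4  79.7   2.6  83.3] | d -0.0035 0.0003 0.0525 roll 0.0018
wrist 4223 ((567.9049072265625, -75.96592712402344), (44.68674850463867, 44.12302780151367), 86.07459259033203) [ 0.59079639 -0.05248268  0.0769877 ] [ 0.54446292 -0.09900734  0.06718159]
side 149 ((565.7239379882812, -87.2149429321289), (69.58973693847656, 46.44810485839844), 88.02881622314453) [ 0.58959139 -0.05215444  0.07698787] [ 0.54160222 -0.12156583  0.06717809]
```

View pics/w4.png

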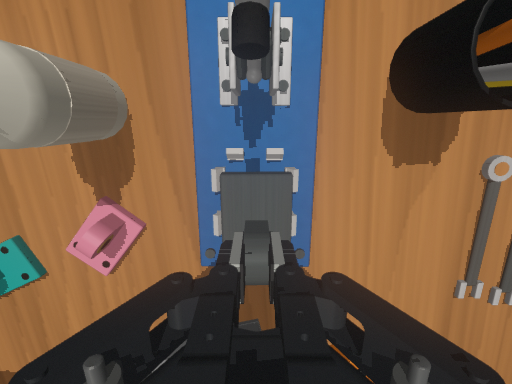

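The held raw bracket shows its ear edge at row 172 and foot columns 220–294. The nest stops are visible at (217,180), (292,180), (236,155) and (275,155), so I'll measure them in this same view.

Run:
```python
from h import *
j=np.array([.0732,.9973]);k=np.array([-.9973,.0732]);n=np.array([.5655,-.0873])
for f in("wrist4.npz","w3.npz"):
    c=dict(np.load(f));W=cloud(c);Z=W[...,2];hsv=cv2.cvtColor(c["frame"],cv2.COLOR_RGB2HSV)
    d=W[...,:2]-n;a=d@j*1000;b=d@k*1000
    m=(abs(a)<52)&(abs(b)<40)&(Z>.017)&(Z<.029)&(hsv[...,1]<80)&((abs(b)>23.)|(abs(a)>33))
    N,l,s,ct=cv2.connectedComponentsWithStats(m.astype(np.uint8))
    print(f)
    for i in range(1,N):
        if s[i,4]>12:q=l==i;print(s[i,4],ct[i].round(),"a",np.percentile(a[q],[3,50,97]).round(1),"b",np.percentile(b[q],[3,50,97]).round(1),"z",np.percentile(Z[q],[5,95]).round(4))
```

```text
wrist4.npz
188 [235. 153.] a [35.  40.1 43.6] b [ 9.  15.2 21.7] z [0.0176 0.0245]
189 [274. 153.] a [35.1 40.1 43.7] b [-21.9 -15.4  -9.1] z [0.0174 0.0244]
212 [216. 178.] a [10.2 20.2 27.6] b [26.8 30.4 34.2] z [0.019  0.0245]
152 [294. 178.] a [10.3 21.8 27.5] b [-34.3 -31.6 -26.3] z [0.0183 0.0247]
176 [217. 224.] a [-27.9 -18.4 -10.4] b [28.  30.8 34.3] z [0.0202 0.0247]
107 [293. 224.] a [-27.7 -18.5 -10.6] b [-34.3 -32.2 -30.2] z [0.0204 0.0245]
w3.npz
68 [244. 139.] a [35.6 39.8 43.4] b [ 9.8 15.4 21. ] z [0.0177 0.0251]
73 [269. 139.] a [35.9 40.1 43.7] b [-21.5 -15.4  -9.3] z [0.0178 0.0244]
102 [233. 155.] a [10.6 19.3 27.1] b [25.4 29.9 34.1] z [0.0176 0.0246]
104 [280. 156.] a [10.1 19.1 27.5] b [-33.7 -29.7 -26. ] z [0.0174 0.0246]
99 [234. 185.] a [-27.7 -19.5 -10.3] b [24.5 29.3 33.4] z [0.0172 0.0242]
95 [279. 185.] a [-27.9 -18.8 -10.4] b [-33.6 -29.7 -25.8] z [0.0178 0.0245]
158 [257. 200.] a [-44.1 -39.7 -35.8] b [-14.3  -0.9  13.7] z [0.0179 0.0248]
```

Nest centre confirmed at (565.5,-87.3). The held foot is about 1.6 mm too far in +x and 1.2 mm too far in +y, so I correct that and lower it.

Call:
drive_tool(plan=[{"dx": -0.002,"dy": -0.0014,"dz": 0.01,"roll": 0.002,"hand": 0.005},{"dx": -0.003,"dy": -0.0014,"dz": 0.022,"roll": 0.002,"hand": 0.005},{"dx": -0.004,"dy": -0.0014,"dz": 0.03,"roll": 0.002,"hand": 0.005},{"dx": -0.004,"dy": -0.0014,"dz": 0.036,"roll": 0.002,"hand": 0.005},{"dx": -0.004,"dy": -0.0014,"dz": 0.04,"roll": 0.002,"hand": 0.005},{"dx": -0.004,"dy": -0.0014,"dz": 0.044,"roll": 0.002,"hand": 0.005},{"dx": -0.004,"dy": -0.0014,"dz": 0.048,"roll": 0.002,"hand": 0.005},{"dx": -0.004,"dy": -0.0014,"dz": 0.051,"roll": 0.002,"hand": 0.005},{"dx": -0.004,"dy": -0.0014,"dz": 0.051,"roll": 0.002,"hand": 0.005}])

```text
time: 18.75
ee_pos: [0.5649, -0.1064, 0.2047]
tcp_rot: [-179.7, -2.6, 85.6]
wrist_force: [-0.5, 0.7, -2.2]
opening: 0.0126
```

Run:
```python
from h import *
o=bot.get_obs();print(o["opening"],o["wrist_force"],o["torque"])
to(.5649,-.0984,.0495,85.7)
```

```text
0.012635834760478805 [-0.53478192  0.65490838 -2.18670647] [-0.11754298 -0.00864648 -0.01496938]
g [ 0.5647 -0.0993  0.0498] rot [-179.73   -2.61   85.61] q [-11.2   9.6  -7.   74.    2.6  83.2] | d 0.0009 0.0002 0.0004 roll -0.0015
```

Call:
drive_tool(plan=[{"dx": 0.0005,"dy": 0,"dz": 0.001,"roll": 0,"hand": 0.005},{"dx": 0.0005,"dy": 0,"dz": 0.002,"roll": 0,"hand": 0.005},{"dx": 0.0005,"dy": 0,"dz": 0.002,"roll": 0,"hand": 0.005}])

```text
time: 19.0
ee_pos: [0.5649, -0.106, 0.2043]
tcp_rot: [-179.8, -2.6, 85.6]
wrist_force: [-5.1, -0.5, 10.5]
opening: 0.0122
```

Run:
```python
from h import *
o=bot.get_obs();print(o["opening"],o["wrist_force"],o["torque"])
to(.5649,-.0984,.0495,85.7)
```

```text
0.01218912299456355 [-5.13808007 -0.49848046 10.45924638] [-0.17598843  1.03591874  0.03980133]
g [ 0.5648 -0.099   0.0494] rot [-179.79   -2.58   85.6 ] q [-11.1   9.5  -7.1  73.8   2.5  83.3] | d 0.0006 0.0000 -0.0000 roll -0.0017
```

It's seated (g z = 49.4 mm, as expected). Release and lift.

Call:
drive_tool(plan=[{"dx": 0.0005,"dy": 0,"dz": 0,"roll": 0,"hand": 0.02},{"dx": 0.0005,"dy": 0,"dz": 0,"roll": 0,"hand": 0.04},{"dx": 0.0005,"dy": 0,"dz": 0,"roll": 0,"hand": 0.04},{"dx": 0.0005,"dy": 0,"dz": 0,"roll": 0,"hand": 0.04},{"dx": 0.001,"dy": 0,"dz": -0.02,"roll": 0,"hand": 0.04},{"dx": 0.003,"dy": 0,"dz": -0.06,"roll": 0,"hand": 0.04},{"dx": 0.005,"dy": 0,"dz": -0.1,"roll": 0,"hand": 0.04},{"dx": 0.007,"dy": 0,"dz": -0.14,"roll": 0,"hand": 0.04},{"dx": 0.009,"dy": 0,"dz": -0.18,"roll": 0,"hand": 0.04},{"dx": 0.009,"dy": 0,"dz": -0.195,"roll": 0,"hand": 0.04},{"dx": 0.009,"dy": 0,"dz": -0.195,"roll": 0,"hand": 0.04}])

```text
time: 19.92
ee_pos: [0.566, -0.1059, 0.403]
tcp_rot: [179.9, -2.6, 85.6]
wrist_force: [1.5, -0.4, 0.3]
opening: 0.0397
```

Run:
```python
from h import *
c=bot.camera("wrist");np.savez("w5.npz",**c);save(c,"w5.png");W=cloud(c);Z=W[...,2];hsv=cv2.cvtColor(c["frame"],cv2.COLOR_RGB2HSV)
j=np.array([.0732,.9973]);k=np.array([-.9973,.0732]);n=np.array([.5655,-.0873])
d=W[...,:2]-n;a=d@j*1000;b=d@k*1000
for nm,m in dict(foot=(abs(a)<33.5)&(abs(b)<24)&(Z>.0185)&(Z<.026)&(hsv[...,2]<110),lug=(abs(a)<36)&(abs(b)<26)&(Z>.046)&(Z<.064)).items():
    q=np.stack([a[m],b[m]],1).astype(np.float32);print(nm,m.sum(),cv2.minAreaRect(q),np.percentile(Z[m],[5,50,95]))
    X=np.c_[W[m][:,:2]-W[m][:,:2].mean(0),np.ones(m.sum())];print(np.linalg.lstsq(X,Z[m],rcond=None)[0])
t=bot.camera("top");W=cloud(t);hsv=cv2.cvtColor(t["frame"],cv2.COLOR_RGB2HSV).astype(int)
m=((hsv[...,0]<6)|(hsv[...,0]>174))&(hsv[...,1]>120)&(abs(W[...,0]-.58)<.06)&(W[...,1]>.06)&(W[...,1]<.2);P=W[m];print("bar",np.nanmedian(P,0),cv2.minAreaRect((P[:,:2]*1000).astype(np.float32)))
to(.554,.1474,.24,130);to(.5655,-.099,.047,85.7)
```

```text
foot 1231 ((-0.11505699157714844, -0.47806358337402344), (43.988525390625, 62.79974365234375), 89.80217742919922) [0.01943684 0.02067958 0.0219671 ]
[ 3.83807201e-05 -1.48200858e-03  2.06861739e-02]
lug 249 ((-12.280315399169922, -0.5750694274902344), (13.871979713439941, 27.335100173950195), 89.46163177490234) [0.04732396 0.05287474 0.05529836]
[-0.00174735 -0.05737703  0.05226781]
bar [0.58217078 0.14516046 0.08793567] ((582.2091064453125, 145.67236328125), (16.786821365356445, 87.58076477050781), 85.7126693725586)
g [ 0.5659 -0.0988  0.2433] rot [-179.77   -2.61   85.62] q [-11.1   8.8  13.5  95.3   2.6  83.3] | d 0.2441 -0.0307 0.0145 roll -0.7746
g [ 0.5659 -0.0988  0.2433] rot [-179.77   -2.61   85.62] q [-11.1   8.8  13.5  95.3   2.6  83.3] | d -0.0092 0.0004 0.1960 roll -0.0015
```

View pics/w5.png

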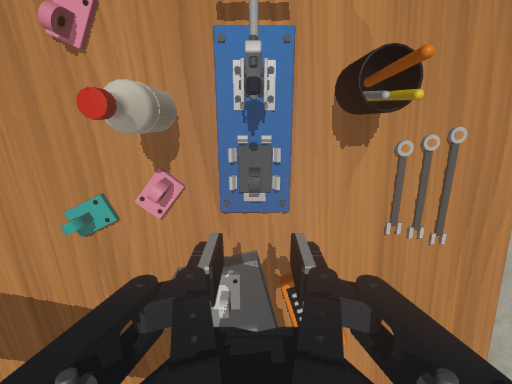

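The raw bracket lies in the nest at (255,170), 0.1 and 0.5 mm off centre and flat. Back to the bar.

Call:
drive_tool(plan=[{"dx": 0.04,"dy": -0.005,"dz": 0.002,"roll": -0.12,"hand": 0.045},{"dx": 0.08,"dy": -0.01,"dz": 0.004,"roll": -0.24,"hand": 0.045},{"dx": 0.12,"dy": -0.015,"dz": 0.006,"roll": -0.36,"hand": 0.045},{"dx": 0.16,"dy": -0.02,"dz": 0.008,"roll": -0.48,"hand": 0.045},{"dx": 0.2,"dy": -0.025,"dz": 0.01,"roll": -0.6,"hand": 0.045},{"dx": 0.244,"dy": -0.031,"dz": 0.0145,"roll": -0.72,"hand": 0.045},{"dx": 0.244,"dy": -0.031,"dz": 0.0145,"roll": -0.84,"hand": 0.045},{"dx": 0.244,"dy": -0.031,"dz": 0.0145,"roll": -0.96,"hand": 0.045},{"dx": 0.244,"dy": -0.031,"dz": 0.0145,"roll": -1.08,"hand": 0.045},{"dx": 0.244,"dy": -0.031,"dz": 0.0145,"roll": -1.2,"hand": 0.045},{"dx": 0.244,"dy": -0.031,"dz": 0.0145,"roll": -1.32,"hand": 0.045},{"dx": 0.244,"dy": -0.031,"dz": 0.0145,"roll": -1.44,"hand": 0.045},{"dx": 0.244,"dy": -0.031,"dz": 0.0145,"roll": -1.575,"hand": 0.045},{"dx": 0.244,"dy": -0.031,"dz": 0.0145,"roll": -1.575,"hand": 0.045},{"dx": 0.244,"dy": -0.031,"dz": 0.0145,"roll": -1.575,"hand": 0.045},{"dx": 0.244,"dy": -0.031,"dz": 0.0145,"roll": -1.575,"hand": 0.045}])

```text
time: 21.35
ee_pos: [0.5535, 0.1402, 0.3937]
tcp_rot: [177.4, -0.4, 175.6]
wrist_force: [-0.3, -0.2, 0.1]
opening: 0.0448
```

```bash
python3 -c "
from h import *
to(.554,.1474,.082,175.8)"
```

```text
g [0.553  0.1473 0.2389] rot [177.41  -0.37 175.64] q [13.7  7.4 11.5 93.6  2.6 18.1] | d -0.0020 -0.0069 0.1567 roll -0.0028
```

Call:
drive_tool(force=30, plan=[{"dx": -0.001,"dy": -0.002,"dz": 0.04,"roll": 0,"hand": 0.045},{"dx": -0.001,"dy": -0.004,"dz": 0.08,"roll": 0,"hand": 0.045},{"dx": -0.002,"dy": -0.006,"dz": 0.12,"roll": 0,"hand": 0.045},{"dx": -0.002,"dy": -0.007,"dz": 0.145,"roll": 0,"hand": 0.045},{"dx": -0.002,"dy": -0.007,"dz": 0.157,"roll": 0,"hand": 0.045},{"dx": -0.002,"dy": -0.007,"dz": 0.157,"roll": 0,"hand": 0.045},{"dx": -0.002,"dy": -0.007,"dz": 0.157,"roll": 0,"hand": 0.01},{"dx": -0.002,"dy": -0.007,"dz": 0.157,"roll": 0,"hand": 0.01},{"dx": -0.002,"dy": -0.007,"dz": 0.157,"roll": 0,"hand": 0.01},{"dx": -0.002,"dy": -0.007,"dz": 0.157,"roll": 0,"hand": 0.01},{"dx": -0.002,"dy": -0.007,"dz": 0.157,"roll": 0,"hand": 0.01}])

```text
time: 22.27
ee_pos: [0.5554, 0.1403, 0.24]
tcp_rot: [177.3, -0.1, 175.8]
wrist_force: [-0.7, -2.2, 7.2]
opening: 0.0168
```

Run:
```python
from h import *
o=bot.get_obs();R=Ro.from_euler("xyz",o["tcp_rot"],degrees=True).as_matrix();print(o["opening"],o["wrist_force"])
to(.554,.1474,.082,175.8)
g=o["ee_pos"]+.155*R[:,2];p=np.array([.5741,.0303,.036])+.028*np.array([-.9973,.0732,0])
j=np.array([.0732,.9973,0]);t0=np.arctan2((g-p)@j,(g-p)[2]);print("t0",t0,"r",np.hypot((g-p)@j,(g-p)[2]))
f=lambda t:.125*(np.sin(t)*j+np.cos(t)*np.array([0,0,1]))
for t in [1.1,1,.9,.8,.7,.6,.5,.4,.3,.25,.2,.15,.1,.05,0,-.03]: print(t,np.round(R.T@(f(t)-f(t0)),4))
```

```text
0.01678917610248884 [-0.69115295 -2.16921502  7.18915255]
g [0.5558 0.1475 0.0852] rot [ 1.7734e+02 -7.0000e-02  1.7584e+02] q [13.7  7.6 -5.3 76.4  2.6 17.9] | d 0.0018 -0.0004 0.0032 roll 0.0006
t0 1.168266316520655 r 0.1255650420688793
1.1 [ 0.     -0.0032 -0.0079]
1 [ 0.    -0.009 -0.019]
0.9 [ 0.     -0.0157 -0.0295]
0.8 [ 0.0001 -0.0235 -0.0393]
0.7 [ 0.0001 -0.0323 -0.0482]
0.6 [ 0.0001 -0.0419 -0.0562]
0.5 [ 0.0001 -0.0522 -0.0632]
0.4 [ 0.0001 -0.0632 -0.0692]
0.3 [ 0.0001 -0.0747 -0.074 ]
0.25 [ 0.0001 -0.0806 -0.076 ]
0.2 [ 0.0001 -0.0867 -0.0776]
0.15 [ 0.0001 -0.0928 -0.079 ]
0.1 [ 0.0002 -0.0989 -0.0801]
0.05 [ 0.0002 -0.1051 -0.0808]
0 [ 0.0002 -0.1114 -0.0813]
-0.03 [ 0.0002 -0.1151 -0.0814]
```

Call:
drive_tool(plan=[{"dx": 0,"dy": -0.0032,"dz": -0.0079,"roll": 0,"hand": 0.01},{"dx": 0,"dy": -0.009,"dz": -0.019,"roll": 0,"hand": 0.01},{"dx": 0,"dy": -0.0157,"dz": -0.0295,"roll": 0,"hand": 0.01},{"dx": 0,"dy": -0.0235,"dz": -0.0393,"roll": 0,"hand": 0.01},{"dx": 0,"dy": -0.0323,"dz": -0.0482,"roll": 0,"hand": 0.01},{"dx": 0,"dy": -0.0419,"dz": -0.0562,"roll": 0,"hand": 0.01},{"dx": 0,"dy": -0.0522,"dz": -0.0632,"roll": 0,"hand": 0.01},{"dx": 0,"dy": -0.0632,"dz": -0.0692,"roll": 0,"hand": 0.01},{"dx": 0,"dy": -0.0747,"dz": -0.074,"roll": 0,"hand": 0.01},{"dx": 0,"dy": -0.0806,"dz": -0.076,"roll": 0,"hand": 0.01},{"dx": 0,"dy": -0.0867,"dz": -0.0776,"roll": 0,"hand": 0.01},{"dx": 0,"dy": -0.0928,"dz": -0.079,"roll": 0,"hand": 0.01},{"dx": 0,"dy": -0.0989,"dz": -0.0801,"roll": 0,"hand": 0.01},{"dx": 0,"dy": -0.1051,"dz": -0.0808,"roll": 0,"hand": 0.01},{"dx": 0,"dy": -0.1114,"dz": -0.0813,"roll": 0,"hand": 0.01},{"dx": 0,"dy": -0.113,"dz": -0.0813,"roll": 0,"hand": 0.01},{"dx": 0,"dy": -0.113,"dz": -0.0813,"roll": 0,"hand": 0.01},{"dx": 0,"dy": -0.113,"dz": -0.0813,"roll": 0,"hand": 0.01}])

```text
time: 23.77
ee_pos: [0.5469, 0.024, 0.3173]
tcp_rot: [177.3, 0.0, 175.8]
wrist_force: [-3.8, 1.1, 14.8]
opening: 0.0166
```

Run:
```python
from h import *
o=bot.get_obs();R=Ro.from_euler("xyz",o["tcp_rot"],degrees=True).as_matrix();print(o["opening"],o["wrist_force"])
g=o["ee_pos"]+.155*R[:,2];p=np.array([.5741,.0303,.036])
j=np.array([.0732,.9973,0]);d=g-p;print("g",g,"t",np.arctan2((d-.028*np.array([-.9973,.0732,0]))@j,d[2]))
```

```text
0.01663697152047327 [-3.79083989  1.10607218 14.8387504 ]
g [0.54742517 0.03130957 0.16248638] t -0.0074770121565427205
```

Handle upright (t ≈ 0). Release, lift clear and check.

Call:
drive_tool(plan=[{"dx": 0,"dy": 0,"dz": 0,"roll": 0,"hand": 0.05},{"dx": 0,"dy": 0,"dz": 0,"roll": 0,"hand": 0.05},{"dx": 0,"dy": 0,"dz": 0,"roll": 0,"hand": 0.05},{"dx": 0,"dy": 0,"dz": -0.02,"roll": 0,"hand": 0.05},{"dx": 0,"dy": 0,"dz": -0.05,"roll": 0,"hand": 0.05},{"dx": 0,"dy": 0,"dz": -0.09,"roll": 0,"hand": 0.05},{"dx": 0.02,"dy": 0,"dz": -0.11,"roll": 0,"hand": 0.05},{"dx": 0.06,"dy": 0,"dz": -0.12,"roll": 0,"hand": 0.05},{"dx": 0.1,"dy": 0,"dz": -0.12,"roll": 0,"hand": 0.05},{"dx": 0.14,"dy": 0,"dz": -0.12,"roll": 0,"hand": 0.05},{"dx": 0.18,"dy": 0,"dz": -0.12,"roll": 0,"hand": 0.05},{"dx": 0.18,"dy": 0,"dz": -0.12,"roll": 0,"hand": 0.05},{"dx": 0.18,"dy": 0,"dz": -0.12,"roll": 0,"hand": 0.05}])

```text
time: 24.85
ee_pos: [0.3657, 0.0315, 0.4355]
tcp_rot: [177.4, -0.1, 175.9]
wrist_force: [1.3, 0.2, 0.2]
opening: 0.0501
```

```bash
sed -i 's/"c0.npz"/__import__("sys").argv[1]/' m.py
python3 - <<'E'
from h import *
o=bot.get_obs();print(o["time"],o["ee_pos"],o["wrist_force"],o["opening"])
a=bot.camera("top");np.savez("c9.npz",**{k+"_t":a[k] for k in a});save(a,"t9.png")
W=cloud(a);Z=W[...,2];hsv=cv2.cvtColor(a["frame"],cv2.COLOR_RGB2HSV).astype(int)
r=((hsv[...,0]<6)|(hsv[...,0]>174))&(hsv[...,1]>120)&(Z>.14)&(Z<.18)&(abs(W[...,0]-.575)<.06);P=W[r];print("bar",cv2.minAreaRect((P[:,:2]*1000).astype(np.float32)),np.percentile(P[:,2],95))
j=np.array([.0732,.9973]);k=np.array([-.9973,.0732]);n=np.array([.5655,-.0873]);d=W[...,:2]-n;A=d@j*1000;B=d@k*1000
m=(abs(A-22)<6)&(abs(B)<6);print("arm z over ear",np.median(Z[m]))
m=(abs(A)<40)&(abs(B)<11)&(Z>.045)&(A<4);q=np.stack([A[m],B[m]],1).astype(np.float32);print("lug",cv2.minAreaRect(q))
E
python3 m.py c9.npz | grep -E "earlier|can|bottle|jar|tap"
python3 - <<'E'
import cv2
i=cv2.imread("pics/t9.png")[95:250,100:430];cv2.imwrite("pics/t9c.png",cv2.resize(i,None,fx=2.4,fy=2.4,interpolation=2))
E
```

```text
24.85 [0.36571258 0.03153299 0.43550385] [1.3064936  0.19049361 0.16911179] 0.050141506188538514
bar ((574.2734375, 30.16225814819336), (15.459639549255371, 89.62415313720703), 86.30793762207031) 0.17137848295623628
arm z over ear 0.05866946734710576
lug ((-10.831706047058105, -0.6060199737548828), (27.33268928527832, 15.036015510559082), 2.330317497253418)Traceback (most recent call last):
  File "m.py", line 13, in <module>
    rect("rawall",box(126,175,165,215)&(S<90)&(Z>.01))
    ~~~~^^^^^^^^^^^^^^^^^^^^^^^^^^^^^^^^^^^^^^^^^^^^^^
  File "m.py", line 7, in rect
    P=W[m];r=cv2.minAreaRect((P[:,:2]*1000).astype(np.float32));print(n,m.sum(),np.round(r[0],1),np.round(r[1],1),round(r[2],2),"z",np.round(np.percentile(P[:,2],[5,50,95]),4))
                                                                                                                                             ~~~~~~~~~~~~~^^^^^^^^^^^^^^^^^^
    return _quantile_unchecked(
        a, q, axis, out, overwrite_input, method, keepdims, weights)
    return _ureduce(a,
                    func=_quantile_ureduce_func,
    ...<5 lines>...
                    overwrite_input=overwrite_input,
                    method=method)
    r = func(a, **kwargs)
    result = _quantile(arr,
                       quantiles=q,
    ...<2 lines>...
                       out=out,
                       weights=wgt)
    slices_having_nans = np.isnan(arr[-1, ...])
                                  ~~~^^^^^^^^^
IndexError: index -1 is out of bounds for axis 0 with size 0
```

View pics/t9c.png

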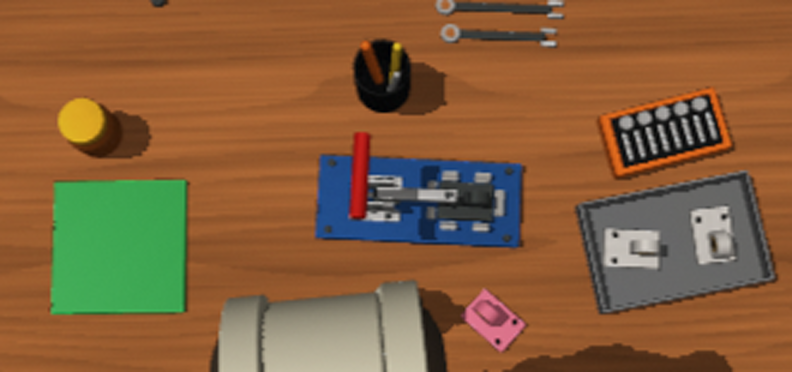

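The final view shows the handle upright with its bar at the locked position (574,30) mm. The arm lies level over the raw bracket at (470,198), and the finished bracket stands in the tray at (632,248). Can, jar, case and earlier bracket look unmoved. I'm handing in.

```bash
python3 -c "
from workcell import bot
print(bot.job_done())"
```

```text
the job is handed in; nothing more can be done
None
```

The changeover is done and handed in at about 25 s of the 72 s allowed; no verdict was reported. I opened the clamp, set the finished bracket in the free half of the tray, laid the raw bracket in the nest and locked the clamp on it.

**Last checks**
- **Handle:** its bar is back at the locked position, (574, 30) mm and about 171 mm high at the top. From the gripper pose I worked out t ≈ -0.01 rad just before letting go. The clamp arm lies level over the ear. I could not measure the pad force itself.
- **Raw bracket:** measured before clamping, it was about 0.1 and 0.5 mm off the nest centre, with tilt near zero. After clamping only its lug was visible. That read about 1 mm along and 0.6 mm across from its ideal spot.
- **Finished bracket:** it stands upright in the tray at about (503, -277) mm. It touched down at about 2.5 N before I released it.

**Problems**
- **Tool tilt:** early on, joint 6 ran into its 180° stop and left the tool leaning 2.6° for the rest of the job. I compensated for it in the moves.
- **Bystanders:** my final numeric check crashed on the now empty mat. The can, jar, case and earlier bracket were therefore only checked by eye. The bottle was hidden behind the arm in the last view; it was last seen standing after the raw bracket was seated, and the fingertips were above it on the way out.

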